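Set the bike brake to heavy and scan its tag

TASK

Get the exercise-bike brake unit on the bench ready: turn its black knob clockwise (seen from above) until it clicks into its last position, at the biggest stud. Then pick up the hand scanner, aim its window at the middle of the white barcode tag on the same unit from about 10 to 20 cm away and hold it steady there for two seconds, and stand it back upright on its round rubber pad, wholly on the pad. Leave the water bottle, the dumbbell and the wrench where they are.

Things in the scene. Friction and masses are not known exactly. Their poses are not given: they have to be found in the camera images.
- brake_unit: Bike brake unit, fixed on the bench: dark plate 160 x 300 mm (x, y), 12 thick; origin: centre of its underside, z up. In its frame: grey housing 130 x 120 at (0, 30) mm, top at 65, with the knob on the axis (0, 30); upright steel flywheel 90 across at y 118 to 136, top at 103; grey block 90 x 80 at (0, -100), top at 37, with the tag. Three metal studs of growing size 47 mm from the knob's axis.
- tag (a point): Middle of the white barcode tag (44 x 64 mm, x, y), lying flat and facing up (its z) on the unit's low block, 38 mm above the bench. Its axes are the unit's.
- level_knob_grip (a point): Grip point on the black knob: on its vertical axis, 97 mm above the bench. Knob: round skirt 48 mm across, 69 to 77 mm above the bench, with an upright bar 46 mm long (this point's x), 14 thick (its y), up to 109 mm. The point turns with the knob; at its -x end a small nose and a white line on top point at the studs, which mark the click positions.
- level_knob (a joint): Angle of the knob, rad, growing clockwise seen from above. Sprung click positions at 0 (smallest stud), 0.7 and 1.4 (biggest stud, the last; end stop at 1.42). The detent resists with up to 0.2 N m until about halfway (0.35, 1.05), then pulls the knob on into the next position, where it stays when released. Starts in the first or second.
- scanner: Loose grey scanner, 0.22 to 0.37 kg, standing upright on a round foot 80 mm across, 12 thick; origin: centre of the foot's underside, z up. Upright stem 28 x 24 mm (x, y) centred at x -4 mm, up to 170; hold it by its bare top, 130 to 170. Below, a head 46 wide (y) reaches forward to x 50 mm at heights 70 to 126, its dark window facing forward (+x) and 45 degrees down.
- scanner_beam (a point): Middle of the scanner's window, at (38, 0, 82) mm in the scanner's frame. The beam leaves along this point's z: 45 degrees below the scanner's +x when it stands upright.
- pad: Round black rubber pad, 120 mm across, 4 mm thick, fixed on the bench: the scanner's place. Origin at the centre of its underside.
- bottle: Bystander: steel water bottle, 68 mm across, 190 mm tall, standing; origin at the centre of its foot.
- dumbbell: Bystander: small hex dumbbell, 210 mm long (x), 64 mm high, lying; origin under its middle.
- wrench: Bystander: steel wrench lying flat; origin under its middle.
Not all that is in view belongs to the job. Leave any yellow look-alike of the scanner alone. Several things have the shape of the pad; the one meant has the colours described above.

How it is judged:
By the outcome, as a careful person would: the job done as asked, in the order asked, and still so for the second after the job is handed in, with the robot touching nothing.
It also fails if it takes over 64 s, if anything falls off the work surface, if the arm or the gripper's body presses on something with over 40 N, if the wrist force passes 120 N, or if a joint passes its speed limit or range.

ROBOT

A 6-joint arm with a two-finger parallel gripper is mounted at the origin on the work surface. World frame = base frame: x ahead of the robot, y to its left, z up, the work surface at z = 0. Lengths are in mm, angles in rad, forces in N, time in s.
With the tool pointing down it reaches from about 250 to 775 mm from the base axis. Payload 8.9 kg.
Tool frame: the origin (TCP) lies midway between the tips of the shut fingers; the grasp point (between the pads) lies robot.tcp_to_grasp behind it (robot.tcp_to_grasp is the distance from the TCP to the grasp point, in mm); z points along the fingers, x is the direction in which the jaws open and shut, and the axes are right-handed (so a half turn about z gives the same grasp; the last joint's range is limited). The gripper opens to 85 mm and grips with 20 to 120 N. Pads are 22 mm wide; open, the fingers measure 114 mm over their backs; the gripper's body (76 mm by 85 mm) begins 54 mm behind the grasp point. The pads swing forward as they close: fully open they stand 13 mm farther back than shut.
Start: joints at [1.028, 0.291, -0.153, 1.127, 0, 1.431], TCP at [206.275, 482.778, 231.305] pointing down, gripper open.
Joint ranges: [-2.52, 2.52], [-0.91, 1.74], [-1.3, 1.37], [-1.96, 2.02], [-1.52, 1.47], [-3.14, 3.14]. Speed limits (rad/s): [2.22, 2.22, 2.79, 3.14, 3.14, 3.14].

INTERFACE

Orientations are given as a unit quaternion [x, y, z, w].
In Python, from bench import robot, inverse_kinematics, telemetry, grab_frame, calibration, models gives the robot as it stands. Calls block until the motion is done:
- robot.move_to(position, orientation): joint-space move of the TCP to a pose.
- robot.movel(position, frame=None, speed=150, contact_N=None): straight line of the TCP; frame=None keeps the orientation; speed is the mean speed in mm/s. With contact_N (N) it stops when the force on the tool has changed by that much, and returns True; else False.
- robot.move_j(angles): joint-space move.
- robot.gripper_open() and robot.grab(): open the fingers fully, or close them until they stop; the grip force is fixed at half the most.
- robot.sleep(seconds).
- inverse_kinematics(position, orientation): joint angles nearest the present ones, or None.
- telemetry.get_obs(): the state.
- grab_frame(name): name is "scene" or "side" or "wrist"; returns (picture, depth): 400x640x3 uint8, red, green, blue; 400x640 float32, mm along the optical axis (not along the pixel's ray), 0 where there is no reading.
- calibration(name): a dict with "camera_matrix" (3x3 intrinsics, pixels), "R" (3x3) and "t" (3): a world point X has camera coordinates R X + t. Camera axes: x right, y down, z forward; pixel columns grow to the right and rows downward; lengths in mm; the calibration is good to about 2 mm. A picture is of the moment at which its call begins: read the wrist's pose just before it. calibration takes no time and is no camera call; for the wrist camera it gives the pose at the moment of the call.
A pose or a line that the arm cannot do raises robot.MotionError and nothing moves.
- robot.finish_job(): hands the job in, once; it reports no verdict.
Trained networks look in the newest picture that a camera, given by its name, has taken for a name from the list of things; names that differ only in an ending like _2 or _b are one class to them, and where a whole thing is asked for, a point or a joint stands for the part that bears it (a point fixed in the world has none). Each returns a list of dicts, best first, with "conf" (0 to 1); they miss things now and then, are a little off and sometimes report something else, mostly with a low value. They report only what shows in the picture. A call takes as long as a camera call. They do not tell look-alikes from the thing itself.
- models.search_frame(name, camera): "box" ([left, top, right, bottom] in pixels, round what is visible of it).
The state is a dict: "time": time; "joint_pos": joint angles; "joint_velocities": joint speeds; "joint_torque": joint torques, N m; "ee_pos": TCP position; "ee_rot": TCP orientation; "ft_force": force on the tool from outside, world axes, zero at the start; "wrist_torque": the same for the moment, N m; "grip_width": opening from 0.0 (shut) to 1.0 (fully open).
Only numpy, scipy, OpenCV 4.12 (cv2) and the standard library are available. Lean on these libraries where they do the work, as an engineer would, in place of code of your own. Each camera call takes 0.05 s, during which the arm holds its last target. There are 200 camera calls.

## Working session

There is one attempt and no reset: what is moved stays moved. The work goes in short steps, each a Python script; the robot and the scene stay as the last script left them, time stands still between calls to the robot, and variables do not carry over. Pictures are saved under pics/ and viewed, about 8 in all and at most 12, crops included, and the job is handed in when it is done.

```bash
mkdir -p pics; ls; cat > h.py <<'E'
import numpy as np, cv2
from scipy.spatial.transform import Rotation as Rn
from bench import robot, inverse_kinematics, telemetry, grab_frame, calibration, models
def snap(name,fn=None):
    c=calibration(name); im,d=grab_frame(name)
    if fn: cv2.imwrite('pics/'+fn,im[:,:,::-1])
    return c,im,d
def cloud(c,d):
    K=np.array(c['camera_matrix']);R=np.array(c['R']);t=np.array(c['t'])
    v,u=np.mgrid[:d.shape[0],:d.shape[1]]
    P=np.stack([(u-K[0,2])/K[0,0]*d,(v-K[1,2])/K[1,1]*d,d],-1)
    W=(P-t)@R; W[d==0]=np.nan
    return W
def proj(c,X):
    p=np.array(c['R'])@X+np.array(c['t']); q=np.array(c['camera_matrix'])@p; return q[:2]/q[2]
E
python3 - <<'E'
from h import *
S={}
for n in("scene","side"):
    c,im,d=snap(n,n+'0.png'); W=cloud(c,d)
    print(n,'cam at',-np.array(c['R']).T@np.array(c['t']))
    for o in("brake_unit","tag","level_knob","scanner","pad","bottle","dumbbell","wrench"):
        for r in models.search_frame(o,n)[:3]:
            b=np.array(r['box']).astype(int); p=W[b[1]:b[3],b[0]:b[2]].reshape(-1,3)
            print(o,round(r['conf'],2),b,np.nanmedian(p,0).round())
a=cv2.imread('pics/scene0.png')
print(telemetry.get_obs()['time'],robot.tcp_to_grasp, telemetry.get_obs()['ee_rot'])
E
```

```text
pics
scene cam at [1094.57090937 -629.01116188 1196.04618738]
brake_unit 0.93 [211 193 317 298] [ 561. -214.    3.]
tag 0.82 [213 198 318 295] [ 568. -214.    6.]
tag 0.62 [178 292 237 338] [ 563. -463.    0.]
level_knob 0.51 [264 214 279 236] [ 554. -177.   77.]
level_knob 0.24 [335 133 363 178] [580. 178.  17.]
scanner 0.95 [296 114 325 161] [429. 174.   9.]
scanner 0.93 [333 133 361 179] [578. 174.  16.]
scanner 0.63 [335  97 361 144] [486. 308.  15.]
pad 0.96 [367 188 405 218] [754. 142.   3.]
pad 0.92 [330 162 365 188] [593. 157.   6.]
pad 0.68 [385 153 425 183] [728. 301.   3.]
bottle 0.91 [381  82 405 129] [589. 430.  62.]
dumbbell 0.62 [329 211 402 268] [777. -28.   1.]
dumbbell 0.51 [212 196 317 294] [ 562. -212.    5.]
dumbbell 0.41 [329 164 365 190] [597. 151.   5.]
wrench 0.56 [179 293 232 337] [ 559. -466.    0.]
side cam at [  18.10018878 -912.78325882  848.80297269]
brake_unit 0.72 [297 203 406 318] [ 540. -218.    8.]
tag 0.8 [300 204 411 319] [ 545. -225.    6.]
level_knob 0.55 [334 220 356 240] [ 561. -178.   79.]
scanner 0.81 [226 134 245 190] [468. 292. 107.]
scanner 0.77 [274 143 294 198] [578. 164.  29.]
scanner 0.71 [228 156 256 215] [442. 175.  11.]
pad 0.98 [318 168 353 187] [750. 145.   3.]
pad 0.75 [268 181 308 201] [576. 157.   5.]
pad 0.63 [292 151 321 168] [733. 289.   3.]
bottle 0.59 [236 104 262 163] [590. 420.  62.]
dumbbell 0.74 [344 166 412 215] [814. -32.   1.]
wrench 0.88 [401 299 451 362] [ 562. -467.   -0.]
0.9 18.700000000000003 [ 8.34547852e-01  5.50935462e-01 -5.44119823e-06  3.88444524e-06]
```

View pics/scene0.png

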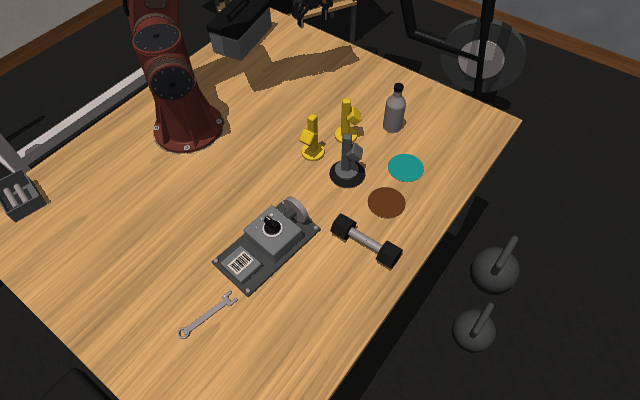

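View pics/side0.png

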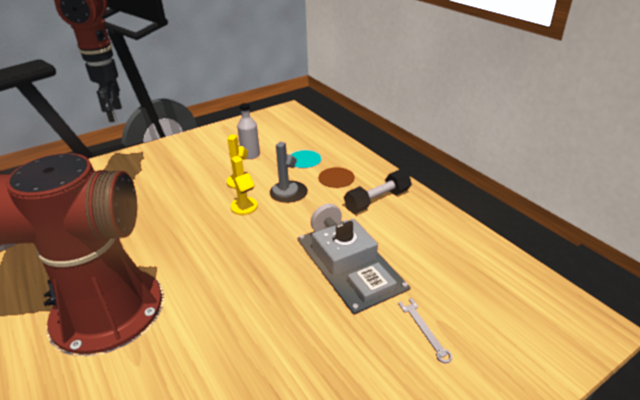

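```bash
cat >> h.py <<'E'
def down(a): return (Rn.from_euler('z',a)*Rn.from_euler('x',np.pi)).as_quat()
E
python3 - <<'E'
from h import *
for n in("scene","side"):
    c,im,d=snap(n); W=cloud(c,d).reshape(-1,3)
    m=(W[:,0]>430)&(W[:,0]<700)&(W[:,1]>-400)&(W[:,1]<-20)
    for lo,hi in((62,68),(34,41),(9,15)):
        q=W[m&(W[:,2]>lo)&(W[:,2]<hi)][:,:2].astype(np.float32)
        print(n,lo,len(q),cv2.minAreaRect(q),q.mean(0))
    m=(abs(W[:,0]-580)<80)&(abs(W[:,1]-165)<80)
    rgb=im.reshape(-1,3).astype(int); grey=rgb.max(1)-rgb.min(1)<40
    q=W[m&grey&(W[:,2]>130)&(W[:,2]<180)]; print('stem',len(q),q.mean(0),q.min(0),q.max(0))
robot.move_to([540,-215,330],down(0)); 
c,im,d=snap('wrist','w1.png'); print('wrist cam',-np.array(c['R']).T@np.array(c['t']),c['R'])
for o in("tag","level_knob","brake_unit"): print(o,models.search_frame(o,'wrist')[:2])
W=cloud(c,d); np.save('w1.npy',W); cv2.imwrite('pics/w1.png',im[:,:,::-1]); print(telemetry.get_obs()['time'],telemetry.get_obs()['joint_pos'])
E
```

```text
scene 62 1051 ((582.5970458984375, -117.47500610351562), (268.26806640625, 151.7816619873047), 66.01380920410156) [ 565.618   -167.80453]
scene 34 741 ((568.3294677734375, -184.17420959472656), (331.44012451171875, 147.38543701171875), 67.72737121582031) [ 552.3066 -286.6125]
scene 9 1354 ((552.1647338867188, -224.8874969482422), (344.3108825683594, 161.3226776123047), 84.42703247070312) [ 570.2566  -232.86348]
stem 128 [579.62758481 165.30731492 158.19056188] [562.08807648 153.73705363 130.48292891] [592.017149   185.76068011 177.19929251]
side 62 1155 ((579.4314575195312, -118.6268310546875), (271.0697937011719, 151.6130828857422), 65.66739654541016) [ 550.9839  -173.40547]
side 34 1069 ((563.4940185546875, -169.83815002441406), (362.4978942871094, 167.51670837402344), 67.132568359375) [ 543.5428  -278.92096]
side 9 1587 ((553.7849731445312, -194.07667541503906), (388.23394775390625, 200.62948608398438), 75.62987518310547) [ 524.08405 -253.24168]
stem 144 [570.45217313 161.40195411 154.5563929 ] [558.11345485 149.42554776 130.31180173] [588.08639643 177.49571984 174.5583229 ]
wrist cam [ 540.31717693 -134.90320546  473.00828938] [[ 9.99999660e-01  7.12728091e-04  4.14267266e-04]
 [ 5.52498589e-04 -9.52392936e-01  3.04872744e-01]
 [ 6.11836586e-04 -3.04872412e-01 -9.52393006e-01]]
tag [{'box': [273.4, 36.2, 395.0, 241.1], 'conf': 0.6}]
level_knob [{'box': [307.4, 115.3, 355.0, 154.9], 'conf': 0.6}]
brake_unit [{'box': [277.5, 34.8, 399.7, 244.2], 'conf': 0.58}]
3.95 [-5.03803738e-01  3.74678390e-01  2.23451499e-01  1.41959185e+00
  3.25330881e-05  1.06616518e+00]
```

View pics/w1.png

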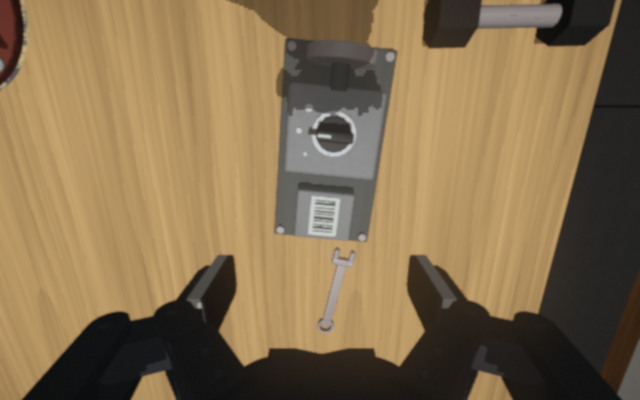

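```bash
python3 - <<'E'
from h import *
W=np.load('w1.npy'); im=cv2.imread('pics/w1.png')
P=W.reshape(-1,3); m=(P[:,0]>430)&(P[:,0]<690)&(P[:,1]>-370)&(P[:,1]<-30)
for lo,hi in((58,68),(30,44),(80,120)):
    q=P[m&(P[:,2]>lo)&(P[:,2]<hi)][:,:2].astype(np.float32); print(lo,len(q),cv2.minAreaRect(q),np.median(q,0))
c=calibration('wrist');K=np.array(c['camera_matrix']);R=np.array(c['R']);t=np.array(c['t'])
def at(u,v,z):
    r=R.T@np.linalg.inv(K)@[u,v,1]; o=-R.T@t; return (o+r*(z-o[2])/r[2])[:2].round(1)
for n,u,v,z in(('s1',292,46,14),('s2',390,57,14),('s3',280,230,14),('s4',362,238,14),('big',309,109,67),('mid',298,130,67),('small',305,154,67),('skirt',334,134.5,77)): print(n,at(u,v,z))
w=(im.min(2)>150); w[:190]=0;w[240:]=0;w[:,:300]=0;w[:,350:]=0
v,u=np.nonzero(w); r=cv2.minAreaRect(np.stack([u,v],1).astype(np.float32)); print('tag',r,at(*r[0],38))
B=[at(*p,38) for p in cv2.boxPoints(r)]; print(B)
cv2.imwrite('pics/w1c.png',cv2.resize(im[90:250,260:420],(800,800),interpolation=2)[:600])
E
```

```text
58 7183 ((576.7841796875, -121.3131103515625), (252.6943359375, 153.32337951660156), 68.32185363769531) [ 558.26886 -158.41551]
30 2888 ((569.9962158203125, -173.72288513183594), (348.3229675292969, 144.58755493164062), 69.50149536132812) [ 546.458   -293.87982]
80 1710 ((561.9861450195312, -121.40843200683594), (113.0869369506836, 78.8836441040039), 84.18975067138672) [561.90234 -79.23521]
s1 [499.6 -55.9]
s2 [637.4 -69.8]
s3 [ 471.1 -334.4]
s4 [ 609.7 -349.1]
big [ 524.4 -139.4]
mid [ 509.3 -166.2]
small [ 518.2 -198.3]
skirt [ 557.2 -171.2]
tag ((323.5090026855469, 215.90562438964844), (30.765552520751953, 40.199058532714844), 5.440331935882568) [ 544. -300.]
[array([ 516.5, -331.7]), array([ 523.4, -264.8]), array([ 570.5, -269.5]), array([ 565.7, -336.8])]
```

View pics/w1c.png

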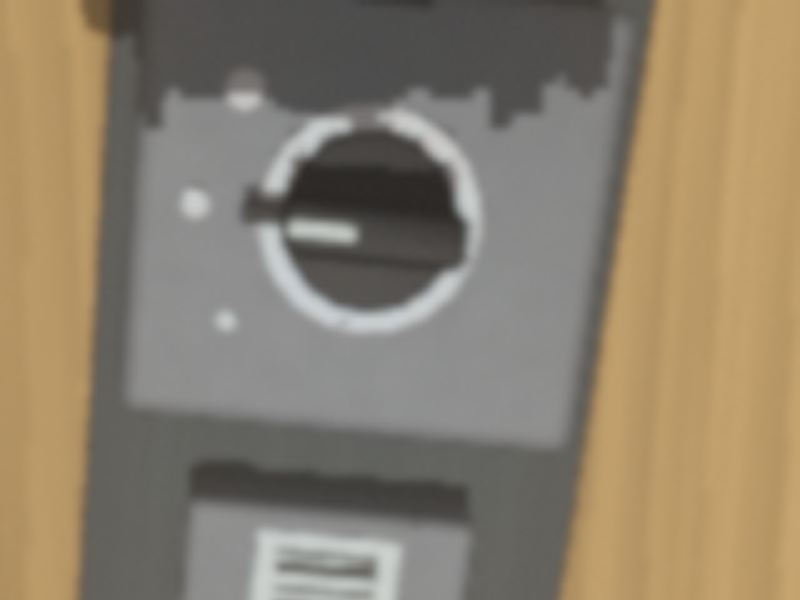

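```bash
python3 - <<'E'
from h import *
k=np.array([557.4,-171.8]); a=-0.101+np.pi/2; q=down(a)
def st(l):
    o=telemetry.get_obs(); print(l,round(o['time'],2),np.round(o['ee_pos'],1),np.round(o['joint_pos'],3),'F',np.round(o['ft_force'],1),'T',np.round(o['wrist_torque'],2),'g',round(o['grip_width'],3))
robot.move_to([*k,190],q); st('above')
print(robot.movel([*k,82],speed=120,contact_N=15)); st('down')
robot.grab(); st('grab')
j=np.array(telemetry.get_obs()['joint_pos'])
for d in(.25,.5,.715):
    jj=j.copy(); jj[5]+=d; robot.move_j(list(jj)); st(d)
robot.gripper_open(); st('open')
robot.movel([*k,190],speed=200)
robot.move_to([555,-260,300],down(0)); 
c,im,d=snap('wrist'); uv=proj(c,np.array([557.4,-171.8,90])).astype(int); print(uv)
x,y=max(uv[0]-80,0),max(uv[1]-60,0)
cv2.imwrite('pics/w2.png',cv2.resize(im[y:y+120,x:x+160,::-1],(800,600),interpolation=2)); st('end')
E
```

```text
above 5.21 [ 557.6 -172.   190.4] [-0.424  0.425 -0.064  1.081 -0.    -0.322] F [-0.7  0.1  0.1] T [-0.02  0.05  0.02] g 0.997
False
down 6.26 [ 557.9 -172.    82.7] [-0.424  0.519 -0.217  0.834  0.    -0.323] F [-0.4 -0.6  0.3] T [-0.01 -0.    0.01] g 1.0
grab 6.91 [ 557.4 -171.8   82.2] [-0.424  0.519 -0.218  0.833 -0.    -0.323] F [-0.9  1.2  4.4] T [ 0.08  0.24 -0.05] g 0.153
0.25 7.26 [ 557.4 -172.    82.3] [-0.424  0.519 -0.218  0.833 -0.    -0.077] F [-0.7 -1.5  1.7] T [-0.26  0.18  0.12] g 0.156
0.5 7.61 [ 557.3 -172.3   82.2] [-0.425  0.519 -0.218  0.833 -0.001  0.17 ] F [-1.5 -4.   1.8] T [-0.66  0.41 -0.15] g 0.152
0.715 7.93 [ 557.2 -172.4   82.2] [-0.425  0.519 -0.218  0.833 -0.001  0.386] F [-2.5 -4.3  2.4] T [-0.83  0.56 -0.01] g 0.151
open 8.63 [ 557.5 -171.8   82.2] [-0.424  0.519 -0.218  0.833  0.     0.391] F [ 0.8 -0.5 -0.8] T [-0.02 -0.02 -0.02] g 1.001
[324  98]
end 10.02 [ 554.4 -258.9  297.6] [-0.557  0.445  0.247  1.377  0.     1.011] F [ 0.4 -0.  -0.1] T [ 0.02 -0.07 -0.03] g 1.001
```

View pics/w2.png

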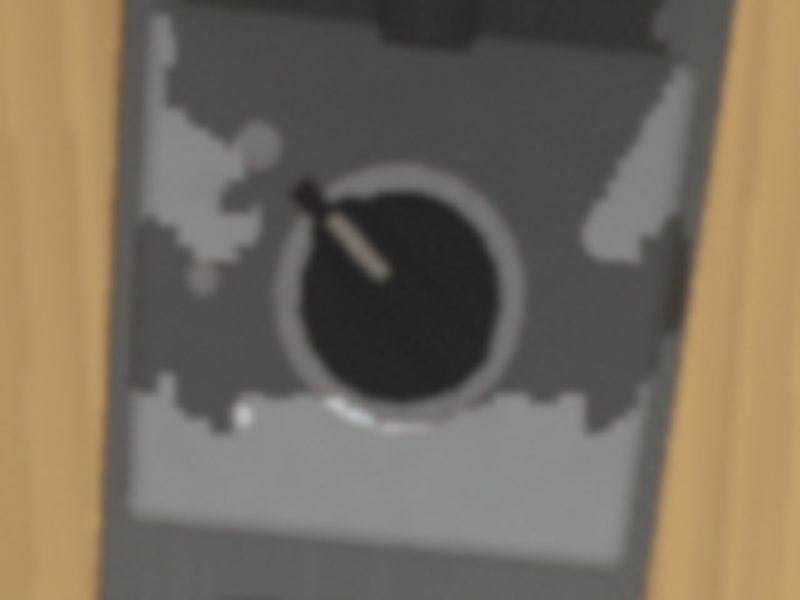

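```bash
python3 - <<'E'
from h import *
for p in([580,218,380],[560,225,330]):
    try: robot.move_to(p,down(0)); print(p); break
    except robot.MotionError as e: print(e)
c,im,d=snap('wrist','w3.png'); W=cloud(c,d); np.save('w3.npy',W); P=W.reshape(-1,3)
np.savez('w3c.npz',K=c['camera_matrix'],R=c['R'],t=c['t'])
for o in("scanner","pad"):
  for r in models.search_frame(o,'wrist')[:3]: print(o,r)
rgb=im.reshape(-1,3).astype(int); grey=(rgb.max(1)-rgb.min(1)<40)
m=(np.hypot(P[:,0]-580,P[:,1]-165)<90)&grey
for lo,hi in((2,8),(9,17),(60,128),(110,128),(135,165),(166,176)):
    q=P[m&(P[:,2]>lo)&(P[:,2]<hi)]; 
    if len(q)>5: print(lo,len(q),q.mean(0).round(1),q.min(0).round(),q.max(0).round(),cv2.minAreaRect(q[:,:2].astype(np.float32)))
print(telemetry.get_obs()['time'])
E
```

```text
[580, 218, 380]
scanner {'box': [299.7, 154.2, 357.5, 217.1], 'conf': 0.91}
scanner {'box': [199.2, 155.4, 268.0, 222.1], 'conf': 0.88}
scanner {'box': [219.9, 64.0, 289.3, 125.1], 'conf': 0.75}
pad {'box': [385.2, 156.5, 449.0, 218.0], 'conf': 0.97}
pad {'box': [291.0, 146.7, 357.3, 212.5], 'conf': 0.74}
pad {'box': [377.0, 60.9, 445.8, 136.2], 'conf': 0.65}
2 918 [590.5 185.2   4.6] [531. 113.   2.] [643. 226.   8.] ((588.0902709960938, 172.24118041992188), (108.89837646484375, 113.78997802734375), 75.82281494140625)
9 501 [568.2 191.4  15.8] [541. 145.   9.] [611. 214.  17.] ((567.859619140625, 188.07843017578125), (79.12794494628906, 43.548912048339844), 42.07358169555664)
60 1053 [597.7 189.7 115.4] [560. 158.  61.] [629. 213. 128.] ((592.543701171875, 182.5523681640625), (62.785701751708984, 44.90311050415039), 27.66869354248047)
110 763 [596.2 187.6 120.5] [560. 158. 110.] [622. 210. 128.] ((589.2081909179688, 180.73312377929688), (55.438255310058594, 44.639930725097656), 26.926315307617188)
135 145 [575.7 183.3 150.4] [560. 174. 135.] [591. 188. 165.] ((576.1466064453125, 182.07083129882812), (12.94316577911377, 30.8823299407959), 85.0908432006836)
166 380 [576.1 175.5 173.3] [561. 161. 166.] [592. 188. 176.] ((575.9102172851562, 174.3571014404297), (26.79166603088379, 22.193775177001953), 27.927383422851562)
11.9333
```

View pics/w3.png

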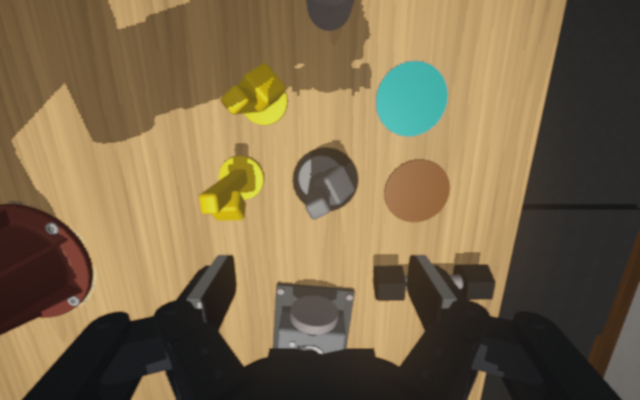

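```bash
cat >> h.py <<'E'
def T(p,r):
    M=np.eye(4); M[:3,:3]=r.as_matrix(); M[:3,3]=p; return M
def tool(): 
    o=telemetry.get_obs(); return T(o['ee_pos'],Rn.from_quat(o['ee_rot']))
def pq(M): return M[:3,3].tolist(), Rn.from_matrix(M[:3,:3]).as_quat()
def st(l):
    o=telemetry.get_obs(); print(l,round(o['time'],2),np.round(o['ee_pos'],1),np.round(o['joint_pos'],3),'F',np.round(o['ft_force'],1),'g',round(o['grip_width'],3))
TAG=np.array([544.3,-301,38.]); YAW=.48; STEM=np.array([575.9,174.4])
def aim(h,tilt,dist=150):
    r=Rn.from_euler('z',h)*Rn.from_euler('y',tilt)
    b=r.apply([np.sqrt(.5),0,-np.sqrt(.5)]); return T(TAG-dist*b-r.apply([38,0,82]),r)
S0=T([*(STEM+4*np.array([np.cos(YAW),np.sin(YAW)])),4],Rn.from_euler('z',YAW))
E
python3 - <<'E'
from h import *
z=np.load('w3c.npz');K,R,t=z['K'],z['R'],z['t']; im=cv2.imread('pics/w3.png')
m=(im.max(2)<62).astype(np.uint8); 
m[:,:275]=0;m[:,372:]=0;m[:135]=0;m[225:]=0
n,l,s,_=cv2.connectedComponentsWithStats(m); i=1+s[1:,4].argmax(); print(s[i])
v,u=np.nonzero(l==i); r=(np.linalg.inv(K)@np.stack([u,v,np.ones_like(u)])).T@R; o=-R.T@t
p=(o+r*((4-o[2])/r[:,2])[:,None])[:,:2].astype(np.float32); print('pad',cv2.minEnclosingCircle(p),p.min(0),p.max(0))
from scipy.optimize import least_squares
hull=cv2.convexHull(p)[:,0]; print('fit',least_squares(lambda c:np.hypot(*(hull-c).T)-60,[580,170],loss='soft_l1').x, len(hull))
print('foot est',S0[:3,3])
G=T([*STEM,137],Rn.from_quat(down(YAW))); ts=np.linalg.inv(G)@S0
for h in(-.5,-.3,0):
  for ti in(0,.35):
    A=aim(h,ti); print(h,ti,A[:3,3].round(),np.round((A@np.linalg.inv(ts))[:3,3]),inverse_kinematics(*pq(A@np.linalg.inv(ts))))
E
```

```text
Traceback (most recent call last):
ValueError: attempt to get argmax of an empty sequence
```

```bash
python3 - <<'E'
from h import *
z=np.load('w3c.npz');K,R,t=z['K'],z['R'],z['t']; im=cv2.imread('pics/w3.png')
print(im[150:220:6,325].max(1), im[180,285:365:6].max(1))
m=((im.max(2).astype(int)-im.min(2)<30)&(im.max(2)<110)).astype(np.uint8); 
m[:,:275]=0;m[:,372:]=0;m[:135]=0;m[225:]=0
n,l,s,_=cv2.connectedComponentsWithStats(m); i=1+s[1:,4].argmax(); print(s[i])
v,u=np.nonzero(l==i); r=(np.linalg.inv(K)@np.stack([u,v,np.ones_like(u)])).T@R; o=-R.T@t
p=(o+r*((4-o[2])/r[:,2])[:,None])[:,:2].astype(np.float32); print('pad',cv2.minEnclosingCircle(p),p.min(0),p.max(0))
from scipy.optimize import least_squares
hull=cv2.convexHull(p)[:,0]; print('fit',least_squares(lambda c:np.hypot(*(hull-c).T)-60,[580,170],loss='soft_l1').x, len(hull))
print('foot est',S0[:3,3])
G=T([*STEM,137],Rn.from_quat(down(YAW))); ts=np.linalg.inv(G)@S0
for h in(-.5,-.3,0):
  for ti in(0,.35):
    A=aim(h,ti); print(h,ti,A[:3,3].round(),np.round((A@np.linalg.inv(ts))[:3,3]),inverse_kinematics(*pq(A@np.linalg.inv(ts))))
E
```

```text
[ 68  80  91  90  79 129  86  79  80 124 152 202] [212 187  85 164 130  82  83 144 112 111 110  80 108 199]
[ 294  149   63   61 2020]
pad ((586.912841796875, 168.32257080078125), 56.93196487426758) [531.2836  113.31949] [643.2289  224.23044]
fit [584.9397339  165.68400367] 42
foot est [579.44797969 176.2471167    4.        ]
-0.5 0 [ 418. -232.   62.] [ 414. -230.  195.] [-0.661191    0.21975396 -0.3483237   1.00271867  0.          1.40960533]
-0.5 0.35 [ 433. -240.  110.] [ 470. -260.  236.] [-0.61770582  0.6261781   0.32282933  1.61521697 -0.04027882  1.46016676]
-0.3 0 [ 407. -258.   62.] [ 403. -257.  195.] [-0.72140954  0.22726142 -0.3384422   1.00509271  0.          1.14938679]
-0.3 0.35 [ 423. -263.  110.] [ 463. -276.  236.] [-0.60986202  0.62162045  0.31612116  1.59987166 -0.10475034  1.27863875]
0 0 [ 400. -301.   62.] [ 396. -301.  195.] [-0.79668335  0.26350131 -0.28968345  1.01761157  0.          0.77411297]
0 0.35 [ 417. -301.  110.] [ 459. -301.  236.] [-0.59904045  0.60520325  0.29120127  1.54959798 -0.19456832  1.00053517]
```

```bash
python3 - <<'E'
from h import *
q=down(YAW)
robot.move_to([*STEM,235],q)
print(robot.movel([*STEM,137],speed=120,contact_N=12)); st('down')
robot.grab(); st('grab')
ts=np.linalg.inv(tool())@S0; np.save('ts.npy',ts)
robot.movel([*STEM,300],speed=150); st('lift')
A=aim(-.3,.35)@np.linalg.inv(ts); p,qa=pq(A)
robot.move_to([p[0],p[1],330],down(-.3)); st('mid')
c,im,d=snap('scene','s2.png'); cs,ims,ds=snap('side')
x=np.vstack([im[50:350,150:450],ims[60:360,180:480]]); x=np.hstack([im[80:330,130:450],ims[80:330,180:500]]) 
cv2.imwrite('pics/s2.png',cv2.resize(x[:,:,::-1],(800,312)))
E
```

```text
False
down 13.56 [576.6 174.6 137.9] [ 0.173  0.498 -0.091  0.98   0.     1.264] F [-0.1 -0.7  0.5] g 1.0
grab 14.12 [575.7 174.3 137.2] [ 0.173  0.498 -0.092  0.98  -0.     1.263] F [-2.1 -1.1  3.7] g 0.319
lift 15.35 [575.5 174.3 299. ] [0.173 0.42  0.213 1.365 0.    1.263] F [ 0.4 -0.5 -2.2] g 0.319
mid 17.05 [ 463.2 -275.   329.9] [-0.672  0.286  0.097  1.382  0.     1.198] F [ 0.3  0.  -2.8] g 0.321
```

View pics/s2.png

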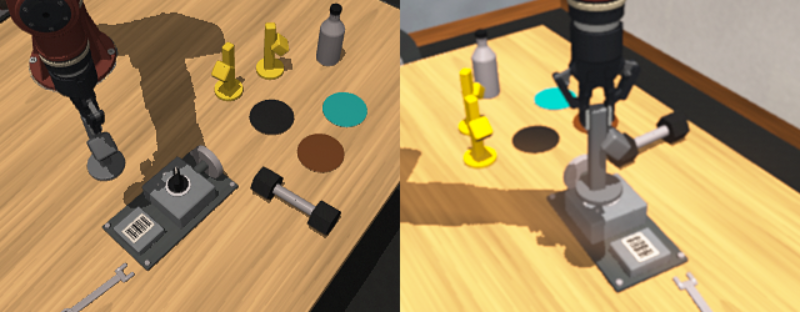

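```bash
python3 - <<'E'
from h import *
ts=np.load('ts.npy'); A=aim(-.3,.35); p,qa=pq(A@np.linalg.inv(ts))
robot.movel(p,frame=qa,speed=100); robot.sleep(.4); st('aim')
S=tool()@ts; w=S@[38,0,82,1]; b=S[:3,:3]@[.70711,0,-.70711]; L=(TAG[2]-w[2])/b[2]; print('win',w[:3].round(1),'hit',(w[:3]+L*b).round(1),'dist',L)
cs={}
for n in('scene','side'):
    c,im,d=snap(n,n+'3.png'); P=cloud(c,d).reshape(-1,3); ok=~np.isnan(P[:,0])
    Q=(P-S[:3,3])@S[:3,:3]
    for nm,lo,hi,rad in(('foot',-6,18,60),('head',72,124,75),('stem',20,65,40)):
        q=Q[ok&(Q[:,2]>lo)&(Q[:,2]<hi)&(np.hypot(Q[:,0],Q[:,1])<rad)]; print(n,nm,len(q),np.percentile(q,2,axis=0).round(1),np.percentile(q,98,axis=0).round(1))
    P2=P.reshape(400,640,3); g=np.hypot(P2[...,0]-587,P2[...,1]-169)<85
    m=g&(im.max(2)<110)&(im.max(2).astype(int)-im.min(2)<30)
    q=P2[m][:,:2].astype(np.float32); print('pad',n,len(q),cv2.minEnclosingCircle(q),q.min(0),q.max(0))
robot.sleep(2.3); st('held')
i=cv2.imread('pics/scene3.png')[100:300,130:400]; j=cv2.imread('pics/side3.png')[130:330,220:490]
cv2.imwrite('pics/aim.png',cv2.resize(np.hstack([i,j]),(800,296)))
E
```

```text
aim 18.63 [ 462.7 -275.9  237. ] [-0.61   0.621  0.316  1.601 -0.105  1.279] F [ 0.  -0.2 -2.5] g 0.317
win [ 483.9 -282.4  174.4] hit [ 544.6 -301.2   38. ] dist 150.46543333308568
scene foot 253 [-34.8 -40.1   5.2] [37.2 20.  16.3]
scene head 232 [ -5.8 -25.2  90. ] [ 45.9  17.1 123.1]Traceback (most recent call last):
  File "<stdin>", line 10, in <module>
    return _quantile_unchecked(
        a, q, axis, out, overwrite_input, method, keepdims, weights)
    return _ureduce(a,
                    func=_quantile_ureduce_func,
    ...<5 lines>...
                    overwrite_input=overwrite_input,
                    method=method)
    r = func(a, **kwargs)
    result = _quantile(arr,
                       quantiles=q,
    ...<2 lines>...
                       out=out,
                       weights=wgt)
    slices_having_nans = np.isnan(arr[-1, ...])
                                  ~~~^^^^^^^^^
IndexError: index -1 is out of bounds for axis 0 with size 0
```

```bash
python3 - <<'E'
from h import *
ts=np.load('ts.npy'); S=tool()@ts
for n in('scene','side'):
    c,im,d=snap(n,n+'3.png'); P=cloud(c,d).reshape(-1,3); ok=~np.isnan(P[:,0])
    Q=(P-S[:3,3])@S[:3,:3]
    q=Q[ok&(Q[:,2]>-6)&(Q[:,2]<18)&(np.hypot(Q[:,0],Q[:,1])<60)]
    if len(q): print(n,len(q),np.percentile(q,2,axis=0).round(1),np.percentile(q,98,axis=0).round(1))
    P2=P.reshape(400,640,3); g=np.hypot(P2[...,0]-587,P2[...,1]-169)<85
    m=g&(im.max(2)<110)&(im.max(2).astype(int)-im.min(2)<30)
    q=P2[m][:,:2].astype(np.float32); print('pad',n,len(q),cv2.minEnclosingCircle(q),q.min(0),q.max(0))
robot.sleep(2.4); st('held')
i=cv2.imread('pics/scene3.png')[100:300,130:400]; j=cv2.imread('pics/side3.png')[130:330,220:490]
cv2.imwrite('pics/aim.png',cv2.resize(np.hstack([i,j]),(800,296)))
E
```

```text
scene 252 [-34.8 -39.8   6. ] [37.2 20.1 17.2]
pad scene 778 ((582.9180908203125, 165.91159057617188), 62.881282806396484) [527.27954 105.26417] [645.18976 227.55151]
side 574 [-40.  -42.9   1.2] [32.6 26.8 16.4]
pad side 383 ((586.63720703125, 164.00086975097656), 54.428863525390625) [535.9171   110.108894] [640.02136 217.2691 ]
held 21.18 [ 462.7 -275.8  236.6] [-0.61   0.621  0.316  1.601 -0.105  1.279] F [ 0.3 -0.8 -3. ] g 0.32
```

View pics/aim.png

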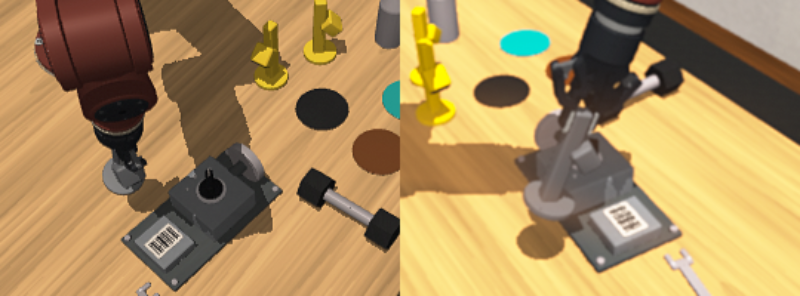

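```bash
python3 - <<'E'
from h import *
ts=np.load('ts.npy'); it=np.linalg.inv(ts)
def tp(z): return pq(T([587,167,z],Rn.from_euler('z',YAW))@it)
p=np.array(telemetry.get_obs()['ee_pos'])
robot.movel([p[0],p[1],345],frame=down(-.3),speed=150); st('up')
pp,q=tp(165); robot.move_to(pp,q); st('above')
pp,q=tp(14); robot.movel(pp,frame=q,speed=130)
pp,q=tp(1); print(robot.movel(pp,frame=q,speed=20,contact_N=6)); st('touch')
robot.gripper_open(); st('open')
pp,q=tp(165); robot.movel(pp,frame=q,speed=150)
robot.move_to([580,218,380],down(0)); st('look')
c,im,d=snap('wrist'); P=cloud(c,d).reshape(-1,3)
rgb=im.reshape(-1,3).astype(int); m=(np.hypot(P[:,0]-585,P[:,1]-170)<70)&(rgb.max(1)-rgb.min(1)<40)
q=P[m&(P[:,2]>166)&(P[:,2]<180)]; print(len(q),q[:,2].mean(),cv2.minAreaRect(q[:,:2].astype(np.float32)))
s,ims,_=snap('scene')
cv2.imwrite('pics/fin.png',np.hstack([cv2.resize(im[60:300,200:480],(400,343)),cv2.resize(ims[60:340,170:430],(400,343))])[:,:,::-1])
E
```

```text
up 22.06 [ 462.4 -275.6  344. ] [-0.673  0.287  0.135  1.421 -0.     1.198] F [ 0.1 -0.6 -2.9] g 0.32
above 23.74 [583.6 163.9 298.3] [ 1.540e-01  4.300e-01  2.250e-01  1.366e+00 -1.000e-03  1.246e+00] F [ 0.9  0.5 -2.1] g 0.323
True
touch 25.57 [583.2 165.  137.2] [ 0.155  0.507 -0.079  0.986 -0.     1.246] F [-2.  -0.   5.9] g 0.322
open 26.18 [582.4 164.8 136.2] [ 0.155  0.508 -0.079  0.986 -0.     1.246] F [-0.9  0.3  0.1] g 0.999
look 28.01 [579.9 217.9 378.7] [ 0.242  0.473  0.501  1.6   -0.     1.809] F [ 0.4  0.  -0.7] g 1.001
364 173.36619615212555 ((583.731201171875, 165.3148956298828), (26.532245635986328, 22.22800636291504), 26.497194290161133)
```

View pics/fin.png

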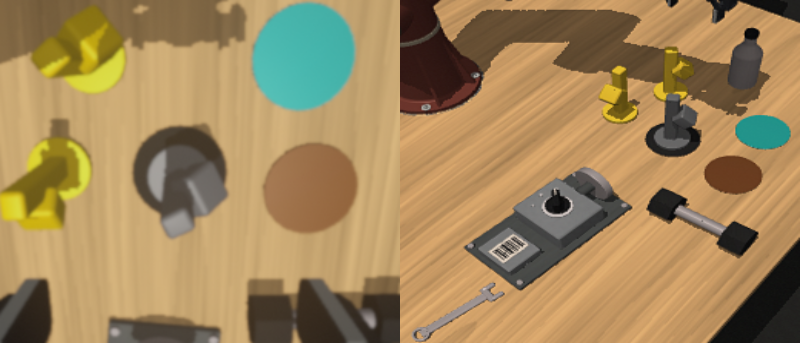

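Scanner stands upright and centred on the black pad, with a pad rim visible all round. The knob points at the biggest stud, the bystanders are where they were, and the arm is clear.

```bash
python3 -c "
from h import *
print(robot.finish_job())"
```

```text
the job is handed in; nothing more can be done
None
```

The job is done and handed in at about 28 s of the 64 s allowed; no verdict is reported.

- **Knob:** It started at the second position. I turned it 0.7 rad clockwise and let go. A close picture afterwards shows the nose and white line pointing at the biggest stud.
- **Scan:** I held the scanner about 150 mm from the tag for about 2.9 s, tilted 20° forward. From the arm's pose, the beam should hit within about 1 mm of the tag's middle. The camera depth put the foot where I expected it, within about 3 mm. I had no direct reading that the scan registered.
- **Scanner back on the pad:** It stands upright, with its stem top at 173 mm (174 mm expected). Its foot is within about 3 mm of my estimate of the pad's centre, and the margin is 20 mm. My three pad-centre estimates differed by up to 5 mm, and the last picture shows pad rim all round the foot.
- **Bystanders:** The bottle, dumbbell, wrench and yellow look-alikes look unmoved in the last picture. The arm was clear of everything at hand-in.

One measuring script stopped with an error during the scan hold. The arm stayed still, so I ran the rest of the hold in the next step.

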